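# Load the nozzle magazine of a laser cutting station

## Task

Get the nozzle magazine ready for the next cutting job: press its spring detent knob down and draw the magazine out from under the clear guard until the pin springs up in the front index hole, and drop every nozzle holder standing on the bench into the hole of the row that fits its shank, fully home on its flange. Then press the knob down again and slide the loaded magazine back under the guard until the pin springs up in the rear index hole. Leave the other things on the bench where they are.

Things in the scene. Friction and masses are not known exactly. Their poses are not given: they have to be found in the camera images.
- magazine (a joint): travel of the nozzle magazine, m: 0 = pushed in under the guard, pin at the rear index hole; 0.12 = drawn out towards the robot, pin at the front index hole; hard stops 2 mm beyond either. Sliding takes about 3 N. The magazine is an aluminium bar 62 x 276 mm, top face 45 mm above the bench, with a row of five through holes 54 mm apart
- plunger (a joint): how far the spring detent pin is pressed down, m: 0 = up (locked), 0.012 = fully down. Spring about 4 N at the start, 10 N fully down. Pressed 7 mm or more, its brass collar is below the index plate and the magazine can be slid, by the knob itself. Let go, the pin springs up by itself where it is under an index hole (within 2 mm)
- knob (a point): centre of the black knob on top of the pin: upright cylinder 26 mm across, 28 mm tall, this point half-way up (76 mm above the bench with the pin up). It rides on the magazine and goes down with the pin. From the middle hole it is 50 mm nearer the robot and 185 mm to the right. x axis: from the front index hole to the rear one (the magazine is drawn out along -x)
- index_front (a point): centre of the front index hole: 17 mm hole in the fixed steel index plate, right of the magazine; this point in the plate's top face, 45 mm above the bench. The plate is 5 mm thick, 44 mm wide, with a slot that joins both holes for the pin's stem; the pin's collar is 12 mm across
- index_rear (a point): centre of the rear index hole, 120 mm behind the front one, in the same plate
- guard (a point): centre of the top of the clear flat guard plate, 80 mm (along the travel) by 316 mm, 114 mm above the bench, underside 110 mm; fixed on four aluminium posts at its corners. Pushed in, the hole row lies under it and cannot be loaded; drawn out, the row is 88 mm in front of its near edge
- hole26 (a point): centre of the mouth of the first (leftmost seen from the robot) hole of the magazine, for the 26 mm shank: 28.5 mm across, in the top face 45 mm above the bench, 30 mm deep and through; z up, x axis pointing away from the robot along the magazine's travel, y along the row to the left
- hole30 (a point): centre of the mouth of the second hole of the magazine, for the 30 mm shank: 32.5 mm across, in the top face 45 mm above the bench, 30 mm deep and through; z up, x axis pointing away from the robot along the magazine's travel, y along the row to the left
- hole34 (a point): centre of the mouth of the third (middle) hole of the magazine, for the 34 mm shank: 36.5 mm across, in the top face 45 mm above the bench, 30 mm deep and through; z up, x axis pointing away from the robot along the magazine's travel, y along the row to the left
- hole38 (a point): centre of the mouth of the fourth hole of the magazine, for the 38 mm shank: 40.5 mm across, in the top face 45 mm above the bench, 30 mm deep and through; z up, x axis pointing away from the robot along the magazine's travel, y along the row to the left
- hole42 (a point): centre of the mouth of the fifth (rightmost) hole of the magazine, for the 42 mm shank: 44.5 mm across, in the top face 45 mm above the bench, 30 mm deep and through; z up, x axis pointing away from the robot along the magazine's travel, y along the row to the left
- h26 (a point): nozzle holder with a 26 mm shank, upright on the bench; may be absent. From below: steel shank 26 mm across and 20 mm long with a chamfered foot, flange 33 mm across and 4 mm thick, neck 20 mm across and 30 mm long (grip it here), copper nozzle tip 10 mm tall. 64 mm tall in all; hollow above the flange, so low in balance, about 114 g. This point: on its axis, 32 mm above its foot; z towards the tip. Fully home, this point is 12 mm above the hole mouth.
- h30 (a point): nozzle holder with a 30 mm shank, upright on the bench; may be absent. From below: steel shank 30 mm across and 20 mm long with a chamfered foot, flange 37 mm across and 4 mm thick, neck 20 mm across and 30 mm long (grip it here), copper nozzle tip 10 mm tall. 64 mm tall in all; hollow above the flange, so low in balance, about 128 g. This point: on its axis, 32 mm above its foot; z towards the tip. Fully home, this point is 12 mm above the hole mouth.
- h34 (a point): nozzle holder with a 34 mm shank, upright on the bench; may be absent. From below: steel shank 34 mm across and 20 mm long with a chamfered foot, flange 41 mm across and 4 mm thick, neck 20 mm across and 30 mm long (grip it here), copper nozzle tip 10 mm tall. 64 mm tall in all; hollow above the flange, so low in balance, about 142 g. This point: on its axis, 32 mm above its foot; z towards the tip. Fully home, this point is 12 mm above the hole mouth.
- h38 (a point): nozzle holder with a 38 mm shank, upright on the bench; may be absent. From below: steel shank 38 mm across and 20 mm long with a chamfered foot, flange 45 mm across and 4 mm thick, neck 20 mm across and 30 mm long (grip it here), copper nozzle tip 10 mm tall. 64 mm tall in all; hollow above the flange, so low in balance, about 157 g. This point: on its axis, 32 mm above its foot; z towards the tip. Fully home, this point is 12 mm above the hole mouth.
- h42 (a point): nozzle holder with a 42 mm shank, upright on the bench; may be absent. From below: steel shank 42 mm across and 20 mm long with a chamfered foot, flange 49 mm across and 4 mm thick, neck 20 mm across and 30 mm long (grip it here), copper nozzle tip 10 mm tall. 64 mm tall in all; hollow above the flange, so low in balance, about 171 g. This point: on its axis, 32 mm above its foot; z towards the tip. Fully home, this point is 12 mm above the hole mouth.
- jar: screw-top jar, 60 mm across, 85 mm tall; not part of the job, origin at its underside
- lens_ring: steel lens ring lying flat, 56 mm across, 12 mm high; not part of the job, origin at its underside
- cup: white ceramic cup, 64 mm across, 75 mm tall; not part of the job, origin at its underside
- driver: screwdriver lying on the bench, 180 mm long; not part of the job
- spanner: spanner lying on the bench, 160 mm long; not part of the job
- brush_disc: round brown brush disc lying flat, 72 mm across, 20 mm high; not part of the job, origin at its underside
There are look-alikes about, which are no part of the job. What is shaped like the part that bears h34 but pink is not meant.

How it is judged (in metres and radians):
On the way, in this order (a step that is already met when the one before it is completed fails the run):
1. the magazine is drawn out and its pin is up in the front index hole (value of joint magazine above 0.116 m and value of joint plunger below 0.002 m), for 0.2 s.
2. every holder present stands fully home in its own hole while the magazine is drawn out (value of joint magazine above 0.116 m and horizontal distance between h26 and hole26 below 0.004 m and z of h26 in the frame of hole26 between 0.0085 and 0.0155 m and angle between each of h26, h30, h34, h38, h42's own z axis and vertical below 0.12 rad and horizontal distance between h30 and hole30 below 0.004 m and z of h30 in the frame of hole30 between 0.0085 and 0.0155 m and horizontal distance between h34 and hole34 below 0.004 m and z of h34 in the frame of hole34 between 0.0085 and 0.0155 m and horizontal distance between h38 and hole38 below 0.004 m and z of h38 in the frame of hole38 between 0.0085 and 0.0155 m and horizontal distance between h42 and hole42 below 0.004 m and z of h42 in the frame of hole42 between 0.0085 and 0.0155 m), for 0.2 s.
At the end, for the whole second after the job is handed in: The magazine is pushed in (within 4 mm of its rear index position) with the pin up (pressed less than 2 mm), and every holder present stands in the hole of its own size: axis within 4 mm of the hole's centre, flange on the magazine within 3.5 mm, within 0.12 rad of upright (value of joint magazine below 0.004 m and value of joint plunger below 0.002 m and horizontal distance between h26 and hole26 below 0.004 m and z of h26 in the frame of hole26 between 0.0085 and 0.0155 m and angle between each of h26, h30, h34, h38, h42's own z axis and vertical below 0.12 rad and horizontal distance between h30 and hole30 below 0.004 m and z of h30 in the frame of hole30 between 0.0085 and 0.0155 m and horizontal distance between h34 and hole34 below 0.004 m and z of h34 in the frame of hole34 between 0.0085 and 0.0155 m and horizontal distance between h38 and hole38 below 0.004 m and z of h38 in the frame of hole38 between 0.0085 and 0.0155 m and horizontal distance between h42 and hole42 below 0.004 m and z of h42 in the frame of hole42 between 0.0085 and 0.0155 m); the robot touches nothing.
It fails at once if another thing on the bench is moved more than 6 cm (distance of any of jar, lens_ring, cup, driver, spanner, brush_disc from where it was at the start of the episode above 0.06 m).
Of holder26, holder30, holder34, holder38, holder42 only 3 to 5 are there at a start; the rules pass over those that are not, and their reading is None.
At some moment in a run one of holder26, holder30, holder34, holder38, holder42 may be knocked a few centimetres aside while the robot is not near it.
It also fails if it takes over 210 s, if anything falls off the work surface, if the arm or the gripper's body presses on something with over 40 N, if the wrist force passes 120 N, or if a joint passes its speed limit or range.

## Robot

A 7-joint arm with a two-finger parallel gripper is mounted at the origin on the work surface. World frame = base frame: x ahead of the robot, y to its left, z up, the work surface at z = 0. Lengths are in m, angles in degrees, forces in N, time in s.
With the tool pointing down it reaches from about 0.425 to 0.875 m from the base axis. Payload 4.7 kg.
Tool frame: the origin (TCP) lies at the very end of the fingers, on their centre line; the grasp point (between the pads) lies env.hold_point_z behind it (env.hold_point_z is the distance from the TCP to the grasp point, in m); z points along the fingers, y is the line along which they close (so a half turn about z gives the same grasp; the last joint's range is limited). The gripper opens to 87 mm and grips with 3 to 60 N. Pads are 19 mm wide; open, the fingers measure 117 mm over their backs; the gripper's body (75 mm by 190 mm) begins 51 mm behind the grasp point.
Start: joints at [-64.681, 18.392, -4.016, 83.108, 1.295, 78.541, -3.26], TCP at [0.27, 0.591, 0.223] pointing down, gripper open.
Joint ranges: [-163.93, 163.93], [-17.29, 119.83], [-79.2, 71.16], [3.27, 140.29], [-89.18, 269.18], [5.43, 117.66], [-154.24, 154.24]. Speed limits (degrees/s): [147.25, 147.25, 180, 180, 180, 180, 180].

## Interface

Orientations are given as [roll, pitch, yaw] about the fixed x, y, z axes, in that order (R = Rz(yaw) Ry(pitch) Rx(roll)).
In Python, from cell import env gives the robot as it stands.
- The arm moves only by the shell command python3 -m jog 'ROWS' [FORCE]. ROWS is JSON, a list of rows, each an object with "dp": the shift along the tool's x, y, z in cm, a list of three; "twist": the turn about the tool's z in degrees; "fingers": the opening, from 0 (shut) to 1 (fully open). A call has 1 to 8 rows; each row is the pose to reach, as a shift and turn from the pose commanded when the call began, along the tool's axes at that moment; what a row does not reach only later rows make up. A row lasts 1/8 s, in which the tool goes at most 62.5 mm and 10.7 degrees, less where a joint would pass 70% of its speed; a pose out of reach is approached as far as the arm can. A call with a gripper value outside its range is refused whole. The fingers move at their own pace and stop on an object; FORCE is the grip in N (left out, the last holds). Time passes only in rows, so rows that repeat a pose let the fingers close. It gives the time, the measured TCP pose, the force, the opening and the grip force at its end, in the units of the state.
- env.get_obs(): the state, without advancing time (a new reading comes with each control period).
- env.read_camera(name): name is "scene" or "side" or "wrist"; returns a dict with "pixels" (420x560x3 uint8, blue, green, red), "depth" (420x560 float32, m along the optical axis (not along the pixel's ray), 0 where there is no reading), "fx", "fy", "cx", "cy" (pixels), "rvec" (rotation vector, rad) and "tvec" (3), from world to camera coordinates, as OpenCV has them. Camera axes: x right, y down, z forward; pixel columns grow to the right and rows downward; lengths in m; the calibration is good to about 2 mm. A picture is of the moment at which its call begins.
- env.sign_off(): hands the job in; it is judged then, once.
The state is a dict: "time_s": time; "qpos": joint angles; "joint_velocities": joint speeds; "effort": joint torques, N m; "tool_pos": TCP position; "tool_rot": TCP orientation; "force": force on the tool from outside, world axes, zero at the start; "wrist_torque": the same for the moment, N m; "grip_width": finger opening in m; "grasp_force": force on a finger pad.
Only numpy, scipy, OpenCV 4.12 (cv2) and the standard library are available. Lean on these libraries where they do the work, as an engineer would, in place of code of your own. Each camera call takes 0.05 s, during which the arm holds its last target. There are 200 camera calls.

## Working session

There is one attempt and no reset: what is moved stays moved. The work goes in short steps, Python scripts to look and compute and a shell command to move; the robot and the scene stay as the last step left them, time stands still between calls to the robot, and variables do not carry over. Pictures are saved under pics/ and viewed, at most 14 in all, crops included, and the job is handed in when it is done.

```bash
ls; mkdir -p pics; python3 - <<'E'
from cell import env
import cv2
o=env.get_obs();print(o,env.hold_point_z)
for n in("scene","side"):
    c=env.read_camera(n);cv2.imwrite(f"pics/{n}0.png",c["pixels"]);print(n,c["fx"],c["cx"],c["cy"],c["rvec"],c["tvec"])
E
```

```text
pics
{'time_s': 0.0, 'qpos': array([-64.68096853,  18.43970296,  -4.01411805,  83.17604263,
         1.29635687,  78.53973731,  -3.25965833]), 'joint_velocities': array([ 0.06174185, -0.00462427,  0.06539604, -0.06646195,  0.07007222,
        0.04864309, -0.07917442]), 'effort': array([-3.82415574e-04, -4.91290319e+01, -4.04012511e-01, -3.12524557e+01,
       -6.37818128e-02,  4.38903482e-02,  2.13344811e-04]), 'tool_pos': array([0.2695031 , 0.59088465, 0.22144404]), 'tool_rot': array([-1.79889830e+02,  7.52770021e-03,  1.55490022e+02]), 'force': array([-0.09427061, -0.00949924, -0.09574662]), 'wrist_torque': array([ 0.03660499, -0.03244726,  0.06560479]), 'grasp_force': 0.0, 'grip_width': 0.08694588656329406} 0.0187
scene 506.646904366096 277.5091798563013 207.62247719575387 [ 0.92965578  2.53660368 -1.05496911] [ 0.44025975 -0.17239255  1.63319988]
side 500.94644523083866 275.36766247312323 198.2290211274811 [ 2.21360124 -0.76171527  0.34951074] [-0.42845515  0.27490239  1.3396639 ]
```

View pics/scene0.png

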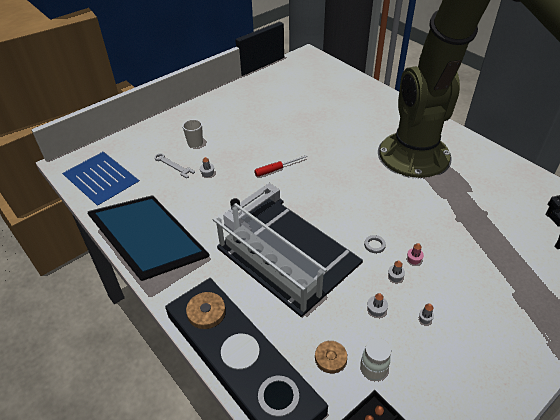

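View pics/side0.png

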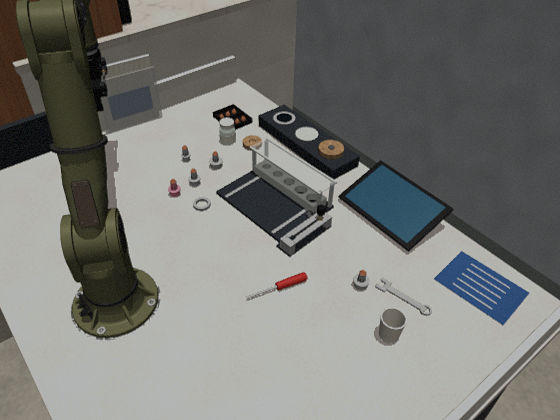

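Scene view: holders with grey bodies at (207,165), (397,268), (377,302) and (427,312). The pink look-alike is at (415,253), and the knob is at (235,203). Side view: holders at (361,278), (194,178), (215,159) and (185,153), pink at (174,187), knob at (321,210).

```bash
cat > h.py <<'E'
import numpy as np, cv2
from cell import env
def ray(c,u,v):
    R=cv2.Rodrigues(np.array(c["rvec"],float))[0];t=np.array(c["tvec"],float).ravel()
    d=R.T@np.array([(u-c["cx"])/c["fx"],(v-c["cy"])/c["fy"],1.]);return -R.T@t,d
def plane(c,u,v,z):
    o,d=ray(c,u,v);return o+d*(z-o[2])/d[2]
def cloud(c):
    R=cv2.Rodrigues(np.array(c["rvec"],float))[0];t=np.array(c["tvec"],float).ravel()
    v,u=np.mgrid[:420,:560];z=c["depth"]
    P=np.stack([(u-c["cx"])/c["fx"]*z,(v-c["cy"])/c["fy"]*z,z],-1)
    return (P-t)@R
def tips(c):
    "copper tip blobs"
    h=cv2.cvtColor(c["pixels"],cv2.COLOR_BGR2HSV);P=cloud(c)
    m=((h[...,0]<14)&(h[...,1]>90)&(h[...,2]>60)&(P[...,2]>.045)&(P[...,2]<.12)&(c["depth"]>0)).astype(np.uint8)
    n,l,s,ce=cv2.connectedComponentsWithStats(m)
    return [(ce[i].round(1),s[i,4],plane(c,*ce[i],.060)) for i in range(1,n) if s[i,4]>8]
def tool(dx,dy,o=None):
    "world shift (m) -> tool xy cm, tool pointing down"
    from scipy.spatial.transform import Rotation as Ro
    R=Ro.from_euler('xyz',(o or env.get_obs())["tool_rot"],degrees=True).as_matrix()
    return (R.T@np.array([dx,dy,0])*100).round(2)
E
python3 - <<'E'
from h import *
np.set_printoptions(precision=4,suppress=True)
for n in("scene","side"):
    c=env.read_camera(n);print(n)
    for t in tips(c):print(t)
    P=cloud(c);k=c["pixels"].max(-1)<45
    u0,v0=((235,203) if n=="scene" else (321,210))
    m=np.zeros_like(k);m[v0-15:v0+15,u0-15:u0+15]=1
    m&=k&(P[...,2]>.05)&(P[...,2]<.1)
    q=P[m];print("knob",len(q),q.mean(0),q.min(0),q.max(0));t=q[q[:,2]>.086];print(t.mean(0) if len(t) else 0)
    # aluminium guard posts / magazine extents
    box=P[(P[...,2]>.105)&(P[...,2]<.118)&(P[...,0]>.4)&(P[...,0]<1)&(abs(P[...,1])<.4)]
    print("guard",len(box),box.min(0),box.max(0));r=cv2.minAreaRect(box[:,:2].astype(np.float32));print(r,cv2.boxPoints(r))
c=env.read_camera("wrist");cv2.imwrite("pics/w0.png",c["pixels"]);print(c["fx"],ray(c,c["cx"],c["cy"]))
E
```

```text
scene
(array([205.3, 159.5]), np.int32(20), array([ 0.5592, -0.3582,  0.06  ]))
(array([417.2, 246.3]), np.int32(40), array([0.3458, 0.2823, 0.06  ]))
(array([398. , 263.6]), np.int32(36), array([0.4251, 0.2876, 0.06  ]))
(array([378.8, 296.4]), np.int32(44), array([0.5329, 0.3226, 0.06  ]))
(array([428.5, 306.9]), np.int32(47), array([0.4686, 0.4156, 0.06  ]))
knob 44 [ 0.6159 -0.1264  0.0897] [ 0.6048 -0.1353  0.0807] [ 0.6284 -0.1162  0.0935]
[ 0.6159 -0.1269  0.0905]
guard 3270 [ 0.6002 -0.1004  0.1067] [0.7092 0.2225 0.118 ]
((0.6557021141052246, 0.06000657379627228), (0.08333037793636322, 0.31963708996772766), 5.233473300933838) [[ 0.5996  0.2154]
 [ 0.6288 -0.1029]
 [ 0.7118 -0.0953]
 [ 0.6826  0.223 ]]
side
(array([10. , 89.4]), np.int32(291), array([0.1041, 1.1638, 0.06  ]))
(array([18.3, 79.7]), np.int32(14), array([0.1555, 1.2224, 0.06  ]))
(array([183.9, 147.2]), np.int32(16), array([0.4601, 0.4066, 0.06  ]))
(array([214.8, 153.4]), np.int32(17), array([0.5263, 0.3122, 0.06  ]))
(array([192.9, 170.6]), np.int32(17), array([0.4179, 0.2781, 0.06  ]))
(array([172.5, 181.3]), np.int32(22), array([0.3378, 0.2715, 0.06  ]))
(array([362.5, 272.6]), np.int32(28), array([ 0.553 , -0.3671,  0.06  ]))
knob 81 [ 0.6109 -0.1337  0.0825] [ 0.6    -0.1446  0.0562] [ 0.6379 -0.0941  0.0938]
[ 0.6128 -0.1324  0.0891]
guard 1637 [ 0.6005 -0.1026  0.1052] [0.7108 0.2214 0.1179]
((0.6553401350975037, 0.05895409733057022), (0.08955993503332138, 0.31922847032546997), 5.734903812408447) [[ 0.5948  0.2133]
 [ 0.6267 -0.1043]
 [ 0.7158 -0.0954]
 [ 0.6839  0.2222]]
299.4136794564173 (array([0.2094, 0.6196, 0.3841]), array([ 0.222 , -0.1031, -0.9696]))
```

View pics/w0.png

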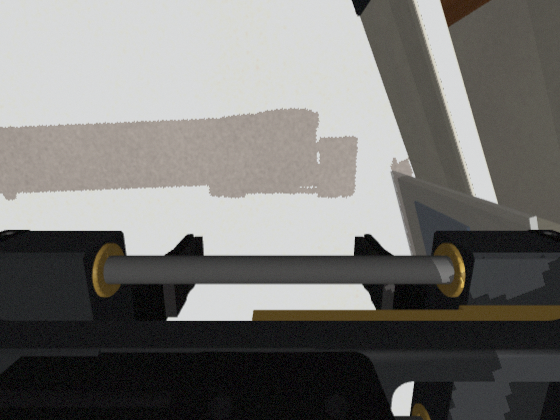

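```bash
python3 - <<'E'
from h import *
np.set_printoptions(precision=4,suppress=True)
c=env.read_camera("wrist")
for t in tips(c):
    print(t)
    P=cloud(c);q=P[(np.hypot(P[...,0]-t[2][0],P[...,1]-t[2][1])<.05)&(P[...,2]>.008)&(P[...,2]<.08)]
    for a,b in((.008,.018),(.0215,.028),(.03,.05),(.055,.06),(.06,.075)):
        s=q[(q[:,2]>a)&(q[:,2]<b)]
        if len(s)>5:print(a,len(s),s.mean(0),s.min(0),s.max(0))
E
```

```text
(no output)
```

Wrist view: the gripper fills the lower half and the camera looks out along tool +x, so only the empty bench shows above about row 230. I'll move beside the knob, to TCP (0.60, -0.24), for a close look.

```bash
python3 -m jog '[{"dp":[-4,-3.8,0],"twist":8},{"dp":[-8,-7.7,0],"twist":16},{"dp":[-12,-11.5,0],"twist":24},{"dp":[-16,-15.4,0],"twist":32},{"dp":[-20,-19.2,0],"twist":40},{"dp":[-24,-23,0],"twist":48},{"dp":[-28,-26.9,0],"twist":56},{"dp":[-32,-30.7,0],"twist":60}]'; python3 -c "
from h import *
o=env.get_obs();print(o['qpos']);p=o['tool_pos'];print(tool(.60-p[0],-.24-p[1],o))"
```

```text
[-64.680528    18.4067774   -4.01566797  83.12812362   1.29451418
  78.53992064  -3.26143292]
[-6.455e+01 -6.193e+01  4.000e-02]validation failed for argument at $[0]...
```

```bash
python3 -m jog '[{"dp":[-4,-3.8,0],"twist":8,"fingers":1},{"dp":[-8,-7.7,0],"twist":16,"fingers":1},{"dp":[-12,-11.5,0],"twist":24,"fingers":1},{"dp":[-16,-15.4,0],"twist":32,"fingers":1},{"dp":[-20,-19.2,0],"twist":40,"fingers":1},{"dp":[-24,-23,0],"twist":48,"fingers":1},{"dp":[-28,-26.9,0],"twist":56,"fingers":1},{"dp":[-32,-30.7,0],"twist":60,"fingers":1}]'; python3 -c "
from h import *
o=env.get_obs();print(o['qpos']);p=o['tool_pos'];print(tool(.60-p[0],-.24-p[1],o))"
```

```text
time_s: 1.3
tool_pos: [0.434, 0.1776, 0.2229]
tool_rot: [179.9, -0.0, 95.3]
force: [0.9, -0.3, -0.5]
grip_width: 0.0873
grasp_force: 0.0
[-43.11922064  -4.48890877  16.81351212 108.29572565   1.31836491
  75.9446804  -21.34540875]
[-4.312e+01  1.265e+01 -2.000e-02]
```

```bash
python3 -m jog '[{"dp":[-5.4,1.6,0],"twist":0,"fingers":1},{"dp":[-10.8,3.2,0],"twist":0,"fingers":1},{"dp":[-16.2,4.8,0],"twist":0,"fingers":1},{"dp":[-21.6,6.4,0],"twist":0,"fingers":1},{"dp":[-27,8,0],"twist":0,"fingers":1},{"dp":[-32.4,9.6,0],"twist":0,"fingers":1},{"dp":[-37.8,11.2,0],"twist":0,"fingers":1},{"dp":[-43.1,12.7,0],"twist":0,"fingers":1}]'; python3 - <<'E'
from h import *
np.set_printoptions(precision=4,suppress=True)
c=env.read_camera("wrist");cv2.imwrite("pics/w1.png",c["pixels"])
P=cloud(c)
box=P[(P[...,2]>.105)&(P[...,2]<.118)&(P[...,0]>.4)&(P[...,0]<1)&(P[...,1]>-.12)&(P[...,1]<.4)]
r=cv2.minAreaRect(box[:,:2].astype(np.float32));print(len(box),r,cv2.boxPoints(r))
m=(c["pixels"].max(-1)<60)&(P[...,2]>.08)&(P[...,2]<.096)&(abs(P[...,0]-.614)<.03)&(abs(P[...,1]+.13)<.03)
q=P[m];print("knobtop",len(q),q.mean(0),np.percentile(q,[2,98],axis=0));print(cv2.minEnclosingCircle(q[:,:2].astype(np.float32)) if len(q) else 0);print(np.argwhere(m).mean(0) if len(q) else 0)
E
```

```text
time_s: 2.3
tool_pos: [0.602, -0.2388, 0.2226]
tool_rot: [180.0, -0.0, 95.5]
force: [0.1, 0.8, 1.5]
grip_width: 0.087
grasp_force: 0.0
4893 ((0.6677715182304382, -0.07884715497493744), (0.08081353455781937, 0.03549950569868088), 4.943517208099365) [[ 0.626  -0.0646]
 [ 0.629  -0.1   ]
 [ 0.7096 -0.093 ]
 [ 0.7065 -0.0577]]
knobtop 49 [ 0.6093 -0.1361  0.0867] [[ 0.6029 -0.1409  0.0804]
 [ 0.6256 -0.1263  0.0907]]
((0.6142268180847168, -0.13037636876106262), 0.011946517042815685)
[ 95.6122 296.3469]
```

View pics/w1.png

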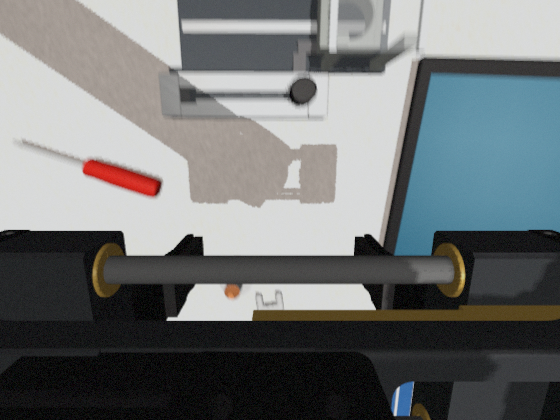

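Knob top disc is at (302,90), the index plate slot runs from (190,95) to (290,95), and the guard edge is at top right. I'll move over the knob with the fingers half shut.

```bash
python3 -m jog '[{"dp":[5,1,0],"twist":0.2,"fingers":0.52},{"dp":[10.7,2.3,0],"twist":0.2,"fingers":0.52},{"dp":[10.7,2.3,4],"twist":0.2,"fingers":0.52},{"dp":[10.7,2.3,8],"twist":0.2,"fingers":0.52},{"dp":[10.7,2.3,8],"twist":0.2,"fingers":0.52},{"dp":[10.7,2.3,8],"twist":0.2,"fingers":0.52}]'; python3 - <<'E'
from h import *
np.set_printoptions(precision=4,suppress=True)
o=env.get_obs();p=o['tool_pos'];print(p,tool(.6142-p[0],-.1304-p[1],o))
for n in("side","scene"):
    c=env.read_camera(n);f=cv2.resize(c["pixels"][150:270,260:400] if n=="side" else c["pixels"][140:260,170:310],None,fx=2.8,fy=2.8) 
    cv2.imwrite(f"pics/k_{n}.png",f)
a=cv2.imread("pics/k_side.png");b=cv2.imread("pics/k_scene.png");cv2.imwrite("pics/k.png",np.hstack([a,b]))
E
```

```text
time_s: 3.1
tool_pos: [0.6146, -0.1292, 0.1441]
tool_rot: [179.9, 0.0, 95.3]
force: [-0.7, -0.2, -0.0]
grip_width: 0.0458
grasp_force: 0.0
[ 0.6146 -0.1292  0.1441] [-0.12 -0.05 -0.  ]
```

View pics/k.png

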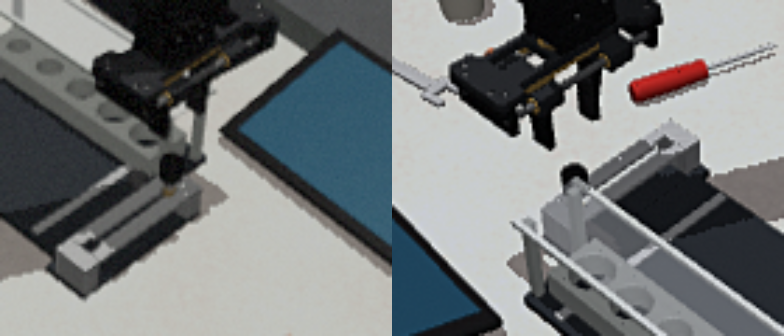

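Side crop (left): the knob sits directly under the fingers. Scene crop (right): the same, fingers straddling it and clear of the guard. Descend and grip.

```bash
python3 -m jog '[{"dp":[-0.1,0,3],"twist":0,"fingers":0.52},{"dp":[-0.1,0,5.5],"twist":0,"fingers":0.52},{"dp":[-0.1,0,7.6],"twist":0,"fingers":0.52},{"dp":[-0.1,0,7.6],"twist":0,"fingers":0.2},{"dp":[-0.1,0,7.6],"twist":0,"fingers":0.2},{"dp":[-0.1,0,7.6],"twist":0,"fingers":0.2}]' 40
```

```text
time_s: 3.95
tool_pos: [0.6146, -0.1301, 0.0679]
tool_rot: [179.9, 0.0, 95.3]
force: [-1.5, -0.4, 1.3]
grip_width: 0.0254
grasp_force: 40.0
```

```bash
python3 -m jog '[{"dp":[0,0,0.5],"twist":0,"fingers":0.2},{"dp":[0,0,1.05],"twist":0,"fingers":0.2},{"dp":[0,0,1.05],"twist":0,"fingers":0.2},{"dp":[0,-1,1.05],"twist":0,"fingers":0.2},{"dp":[0,-2,1.05],"twist":0,"fingers":0.2},{"dp":[0,-2,1.05],"twist":0,"fingers":0.2}]'
```

```text
time_s: 4.7
tool_pos: [0.5958, -0.132, 0.0583]
tool_rot: [179.7, 0.0, 95.3]
force: [-0.7, 0.1, 8.7]
grip_width: 0.0252
grasp_force: 40.0
```

```bash
python3 -m jog '[{"dp":[0,-2,0],"twist":0,"fingers":0.2},{"dp":[0,-4,0],"twist":0,"fingers":0.2},{"dp":[0,-6,0],"twist":0,"fingers":0.2},{"dp":[0,-8,0],"twist":0,"fingers":0.2},{"dp":[0,-9.5,0],"twist":0,"fingers":0.2},{"dp":[0,-10,0],"twist":0,"fingers":0.2},{"dp":[0,-10,0],"twist":0,"fingers":0.2},{"dp":[0,-10,0],"twist":0,"fingers":0.2}]'
```

```text
time_s: 5.7
tool_pos: [0.4966, -0.1412, 0.058]
tool_rot: [179.7, 0.0, 95.3]
force: [-1.3, -0.3, 8.7]
grip_width: 0.025
grasp_force: 40.0
```

```bash
python3 -m jog '[{"dp":[0,-0.15,0],"twist":0,"fingers":0.2},{"dp":[0,-0.15,0],"twist":0,"fingers":0.2},{"dp":[0,-0.15,-0.5],"twist":0,"fingers":0.2},{"dp":[0,-0.15,-1.05],"twist":0,"fingers":0.2},{"dp":[0,-0.15,-1.05],"twist":0,"fingers":0.2}]'
```

```text
time_s: 6.32
tool_pos: [0.4943, -0.1414, 0.0674]
tool_rot: [179.8, 0.0, 95.3]
force: [2.4, -0.3, 3.7]
grip_width: 0.0249
grasp_force: 40.0
```

```bash
python3 -m jog '[{"dp":[0,-0.15,0],"twist":0,"fingers":0.52},{"dp":[0,-0.15,0],"twist":0,"fingers":0.52},{"dp":[0,-0.15,-4],"twist":0,"fingers":0.52},{"dp":[-4,-0.15,-10],"twist":0,"fingers":0.52},{"dp":[-8,-0.15,-14],"twist":0,"fingers":0.52},{"dp":[-8,-0.15,-15],"twist":0,"fingers":0.52},{"dp":[-8,-0.15,-15],"twist":0,"fingers":0.52}]'; python3 - <<'E'
from h import *
np.set_printoptions(precision=4,suppress=True)
c=env.read_camera("wrist");cv2.imwrite("pics/w2.png",c["pixels"]);P=cloud(c);np.save("P2.npy",P)
m=(c["pixels"].max(-1)<60)&(P[...,2]>.05)&(P[...,2]<.096)&(abs(P[...,0]-.494)<.03)&(abs(P[...,1]+.142)<.03)
q=P[m];print(len(q),np.percentile(q,[2,50,98],axis=0));t=q[q[:,2]>.078];print(cv2.minEnclosingCircle(t[:,:2].astype(np.float32)),np.argwhere(m)[q[:,2]>.078].mean(0))
for t in tips(c):print(t)
E
```

```text
time_s: 7.2
tool_pos: [0.4984, -0.2203, 0.2161]
tool_rot: [-180.0, -0.1, 95.3]
force: [0.2, 0.5, -0.8]
grip_width: 0.045
grasp_force: 0.0
112 [[ 0.4823 -0.1507  0.0871]
 [ 0.4934 -0.1401  0.0892]
 [ 0.5056 -0.1277  0.091 ]]
((0.49385619163513184, -0.13873544335365295), 0.012445291504263878) [118.2857 281.0268]
(array([314.9, 308. ]), np.int32(34), array([ 0.5543, -0.3506,  0.06  ]))
```

View pics/w2.png

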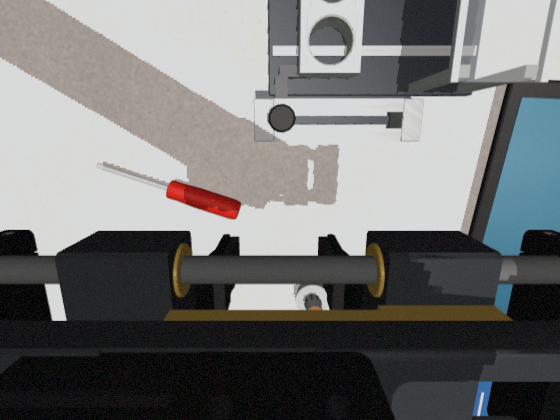

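Pin is up in the front hole: the knob top at (281,118) measures z≈0.09. The right-hand hole shows at (330,40) and holder A at (314,305). Next I move beside holder A.

```bash
python3 -m jog '[{"dp":[-6,1,0],"twist":0,"fingers":0.6},{"dp":[-12,2,0],"twist":0,"fingers":0.6},{"dp":[-18,3,0],"twist":0,"fingers":0.6},{"dp":[-21.5,3.8,0],"twist":0,"fingers":0.6},{"dp":[-21.5,3.8,0],"twist":0,"fingers":0.6},{"dp":[-21.5,3.8,0],"twist":0,"fingers":0.6}]'; cat >> h.py <<'E'
def holders(c,save=None):
    "for each copper tip: tip, flange size from bright body edge, by wrist view"
    P=cloud(c);out=[]
    for ce,n,p in tips(c):
        r=np.hypot(P[...,0]-p[0],P[...,1]-p[1])
        m=(r<.045)&(P[...,2]>.0195)&(P[...,2]<.029)
        f=P[m]
        if len(f)<30: continue
        (x,y),rad=cv2.minEnclosingCircle(f[:,:2].astype(np.float32))
        A=np.c_[2*f[:,:2],np.ones(len(f))]
        sh=P[(r<.045)&(P[...,2]>.006)&(P[...,2]<.0185)]
        out.append((ce,n,p,"flange",len(f),np.array([x,y]),2000*rad,np.percentile(f[:,2],[5,50,95])))
    return out
E
python3 - <<'E'
from h import *
np.set_printoptions(precision=4,suppress=True)
c=env.read_camera("wrist");print(env.get_obs()["tool_pos"])
for t in holders(c):print(t)
ce=tips(c)[0][0].astype(int);u,v=ce
cr=c["pixels"][max(0,v-50):v+70,max(0,u-60):u+60];cv2.imwrite("pics/A.png",cv2.resize(cr,None,fx=4,fy=4,interpolation=cv2.INTER_NEAREST))
E
```

```text
time_s: 8.0
tool_pos: [0.5564, -0.4291, 0.2144]
tool_rot: [-179.9, -0.2, 95.4]
force: [0.5, 0.1, -0.8]
grip_width: 0.052
grasp_force: 0.0
[ 0.5568 -0.4288  0.2152]
(array([284.1, 134.1]), np.int32(215), array([ 0.5559, -0.3617,  0.06  ]), 'flange', 939, array([ 0.5564, -0.3622]), 45.05951330065727, array([0.0229, 0.0241, 0.0254]))
```

View pics/A.png

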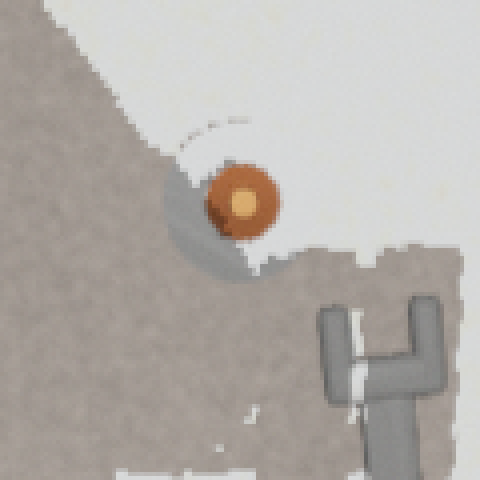

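Crop shows holder A: copper tip at about (284,134) and a grey flange measuring 45.1 mm at z=0.024, so it is h38. The spanner fork lies flat to its lower right. Approaching.

```bash
python3 -m jog '[{"dp":[3.5,0.3,3],"twist":0,"fingers":0.6},{"dp":[6.7,0.6,7],"twist":0,"fingers":0.6},{"dp":[6.7,0.6,11],"twist":0,"fingers":0.6},{"dp":[6.7,0.6,11],"twist":0,"fingers":0.6},{"dp":[6.7,0.6,11],"twist":0,"fingers":0.6}]'; python3 -c "
from h import *
o=env.get_obs();p=o['tool_pos'];print(p,tool(.5560-p[0],-.3620-p[1],o))"
```

```text
time_s: 8.68
tool_pos: [0.5569, -0.3643, 0.1084]
tool_rot: [179.9, 0.1, 95.3]
force: [-0.4, -1.1, 0.2]
grip_width: 0.0522
grasp_force: 0.0
[ 0.55694411 -0.36425293  0.10839454] [ 0.23 -0.07 -0.  ]
```

```bash
python3 -m jog '[{"dp":[0.2,0,3],"twist":0,"fingers":0.6},{"dp":[0.2,0,6],"twist":0,"fingers":0.6},{"dp":[0.2,0,8.1],"twist":0,"fingers":0.6},{"dp":[0.2,0,8.1],"twist":0,"fingers":0.6},{"dp":[0.2,0,8.1],"twist":0,"fingers":0.1},{"dp":[0.2,0,8.1],"twist":0,"fingers":0.1},{"dp":[0.2,0,8.1],"twist":0,"fingers":0.1},{"dp":[0.2,0,8.1],"twist":0,"fingers":0.1}]' 25
```

```text
time_s: 9.68
tool_pos: [0.5563, -0.3622, 0.026]
tool_rot: [180.0, 0.0, 95.3]
force: [-1.5, -0.3, 1.2]
grip_width: 0.0199
grasp_force: 0.9
```

```bash
python3 -m jog '[{"dp":[0,0,0],"twist":0,"fingers":0.1},{"dp":[0,0,-3],"twist":0,"fingers":0.1},{"dp":[0,0,-8],"twist":0,"fingers":0.1},{"dp":[5,0,-13],"twist":0,"fingers":0.1},{"dp":[11,0,-14],"twist":0,"fingers":0.1},{"dp":[17,0,-14],"twist":0,"fingers":0.1},{"dp":[23,0,-14],"twist":0,"fingers":0.1},{"dp":[27.8,0,-14],"twist":0,"fingers":0.1}]'
python3 -m jog '[{"dp":[0,0,0],"twist":0,"fingers":0.1},{"dp":[0,0,0],"twist":0,"fingers":0.1}]'
cat >> h.py <<'E'
def holes(c,guess):
    "magazine hole mouths: contours of the hole rim on plane z=.045 found from depth (deeper than the top face)"
    P=cloud(c);out=[]
    for g in guess:
        r=np.hypot(P[...,0]-g[0],P[...,1]-g[1])
        m=((r<.034)&(P[...,2]>.042)&(P[...,2]<.048)).astype(np.uint8)   # top face around it
        if m.sum()<150: out.append(None);continue
        # hole pixels: enclosed by top face; project pixel onto the mouth plane
        R=cv2.Rodrigues(np.array(c["rvec"],float))[0];C=-R.T@np.array(c["tvec"]).ravel()
        d=P-C;Q=C+d*((.045-C[2])/d[...,2])[...,None]
        rq=np.hypot(Q[...,0]-g[0],Q[...,1]-g[1])
        h=((rq<.027)&(P[...,2]<.0425)).astype(np.uint8)
        n,l,s,ce=cv2.connectedComponentsWithStats(h)
        if n<2: out.append(None);continue
        k=1+np.argmax(s[1:,4]);cs,_=cv2.findContours((l==k).astype(np.uint8),cv2.RETR_EXTERNAL,cv2.CHAIN_APPROX_NONE)
        e=max(cs,key=len)[:,0];pts=Q[e[:,1],e[:,0],:2]
        A=np.c_[2*pts,np.ones(len(pts))];x=np.linalg.lstsq(A,(pts**2).sum(1),rcond=None)[0]
        out.append((x[:2],2000*np.sqrt(x[2]+x[0]**2+x[1]**2),ce[k],len(e)))
    return out
X=np.array([.9957,.0924]);Y=np.array([-.0924,.9957])
E
python3 - <<'E'
from h import *
np.set_printoptions(precision=4,suppress=True)
c=env.read_camera("wrist");cv2.imwrite("pics/w3.png",c["pixels"]);o=env.get_obs();print(o["tool_pos"],o["grasp_force"],o["grip_width"])
mid=np.array([.5266,.0498])
for i,h in enumerate(holes(c,[mid+.054*k*Y for k in(2,1,0,-1,-2)])):print(26+4*i,h)
E
```

```text
time_s: 10.68
tool_pos: [0.5297, -0.082, 0.1653]
tool_rot: [-180.0, -0.1, 95.4]
force: [1.1, 0.4, -1.4]
grip_width: 0.019
grasp_force: 25.0
time_s: 10.92
tool_pos: [0.5302, -0.086, 0.1655]
tool_rot: [-180.0, 0.0, 95.3]
force: [0.2, -1.5, -1.9]
grip_width: 0.0191
grasp_force: 25.0
[ 0.5302 -0.0869  0.1655] 24.994607409462333 0.019047625990742053
26 None
30 (array([0.5223, 0.0939]), np.float64(14.700166765572522), array([288.6857,   0.6   ]), 34)
34 (array([0.5267, 0.0489]), np.float64(35.11443790239), array([288.4535,  51.9572]), 125)
38 (array([ 0.5316, -0.0044]), np.float64(39.06327862661659), array([287.9692, 117.0395]), 127)
42 (array([ 0.5366, -0.0578]), np.float64(43.00271405650927), array([287.6114, 176.0581]), 129)h.py:46: RuntimeWarning: divide by zero encountered in divide
  d=P-C;Q=C+d*((.045-C[2])/d[...,2])[...,None]
h.py:46: RuntimeWarning: invalid value encountered in multiply
  d=P-C;Q=C+d*((.045-C[2])/d[...,2])[...,None]
```

View pics/w3.png

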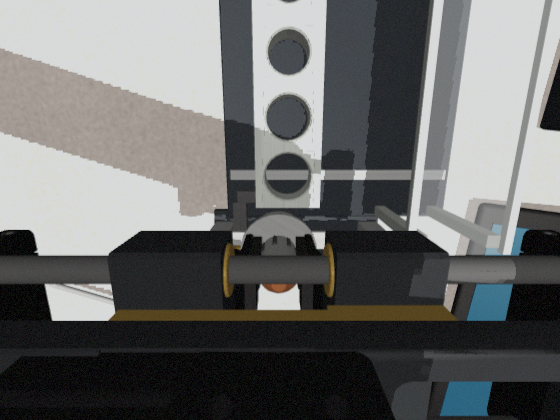

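Wrist view: holes at (288,52), (288,117) and (288,176) with diameters in step with the 34, 38 and 42 mm holes. The held holder is at (283,240). Moving over hole38.

```bash
python3 -m jog '[{"dp":[4,0.4,2],"twist":0,"fingers":0.1},{"dp":[8.2,0.9,4],"twist":0,"fingers":0.1},{"dp":[8.2,0.9,6.5],"twist":0,"fingers":0.1},{"dp":[8.2,0.9,6.5],"twist":0,"fingers":0.1},{"dp":[8.2,0.9,6.5],"twist":0,"fingers":0.1},{"dp":[8.2,0.9,6.5],"twist":0,"fingers":0.1}]'; python3 -c "
from h import *
o=env.get_obs();p=o['tool_pos'];print(p,tool(.5316-p[0],-.0044-p[1],o))"
```

```text
time_s: 11.72
tool_pos: [0.5328, -0.0041, 0.1018]
tool_rot: [179.9, -0.0, 95.2]
force: [0.2, -0.2, -2.1]
grip_width: 0.0194
grasp_force: 25.0
[ 0.53278704 -0.00405159  0.10175287] [-0.02 -0.12 -0.  ]
```

```bash
python3 -m jog '[{"dp":[0,-0.1,1.5],"twist":0,"fingers":0.1},{"dp":[0,-0.1,2.8],"twist":0,"fingers":0.1},{"dp":[0,-0.1,3.3],"twist":0,"fingers":0.1},{"dp":[0,-0.1,3.8],"twist":0,"fingers":0.1},{"dp":[0,-0.1,3.8],"twist":0,"fingers":0.1}]'
```

```text
time_s: 12.35
tool_pos: [0.5307, -0.0031, 0.0621]
tool_rot: [-180.0, 0.0, 95.3]
force: [0.8, -0.7, -1.5]
grip_width: 0.0195
grasp_force: 25.0
```

```bash
python3 -m jog '[{"dp":[0,0,0.5],"twist":0,"fingers":0.1},{"dp":[0,0,1.0],"twist":0,"fingers":0.1},{"dp":[0,0,1.0],"twist":0,"fingers":0.1},{"dp":[0,0,1.0],"twist":0,"fingers":0.55},{"dp":[0,0,1.0],"twist":0,"fingers":0.55},{"dp":[0,0,-3],"twist":0,"fingers":0.55},{"dp":[0,0,-8],"twist":0,"fingers":0.55},{"dp":[0,0,-13],"twist":0,"fingers":0.55}]'
```

```text
time_s: 13.35
tool_pos: [0.5306, -0.0028, 0.1942]
tool_rot: [180.0, -0.0, 95.3]
force: [1.9, 0.5, 0.0]
grip_width: 0.0472
grasp_force: 0.0
```

```bash
python3 -m jog '[{"dp":[6,-1,-2],"twist":0,"fingers":0.6},{"dp":[12,-2,-3],"twist":0,"fingers":0.6},{"dp":[18,-3,-3],"twist":0,"fingers":0.6},{"dp":[23.7,-3.8,-3],"twist":0,"fingers":0.6},{"dp":[23.7,-3.8,-3],"twist":0,"fingers":0.6},{"dp":[23.7,-3.8,-3],"twist":0,"fingers":0.6}]'; python3 - <<'E'
from h import *
np.set_printoptions(precision=4,suppress=True)
c=env.read_camera("wrist");cv2.imwrite("pics/w4.png",c["pixels"]);print(env.get_obs()["tool_pos"])
for t in holders(c):print(t)
E
```

```text
time_s: 14.1
tool_pos: [0.4713, 0.229, 0.2227]
tool_rot: [180.0, 0.0, 95.3]
force: [0.6, -0.7, 0.5]
grip_width: 0.0519
grasp_force: 0.0
[0.4717 0.2282 0.2227]
(array([288. ,   9.6]), np.int32(269), array([0.464 , 0.4111, 0.06  ]), 'flange', 400, array([0.4637, 0.4141]), 33.274468034505844, array([0.0223, 0.0241, 0.0259]))
(array([340. , 114.5]), np.int32(222), array([0.5272, 0.3206, 0.06  ]), 'flange', 1117, array([0.5292, 0.3211]), 49.258291721343994, array([0.0228, 0.0242, 0.0255]))
(array([161.8, 136.7]), np.int32(258), array([0.3433, 0.2812, 0.06  ]), 'flange', 611, array([0.3406, 0.2803]), 41.50395840406418, array([0.0227, 0.0241, 0.0258]))
(array([236.4, 138.5]), np.int32(256), array([0.4217, 0.2865, 0.06  ]), 'flange', 659, array([0.4207, 0.2858]), 41.02843627333641, array([0.0229, 0.0242, 0.0255]))
```

View pics/w4.png

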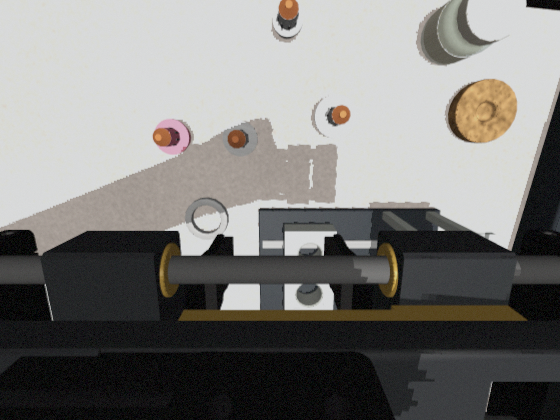

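Wrist view: h42 (49.3 mm flange) at (335,117), h34 (41.0 mm, grey) at (238,139), h26 (33.3 mm) at (287,20). The pink decoy is at (170,137), with the lens ring, jar and brush around them. Taking h42 first.

```bash
python3 -m jog '[{"dp":[4,3,2],"twist":0,"fingers":0.6},{"dp":[8.7,6.6,6],"twist":0,"fingers":0.6},{"dp":[8.7,6.6,11],"twist":0,"fingers":0.6},{"dp":[8.7,6.6,11],"twist":0,"fingers":0.6},{"dp":[8.7,6.6,11],"twist":0,"fingers":0.6},{"dp":[8.7,6.6,11],"twist":0,"fingers":0.6}]'; python3 -c "
from h import *
o=env.get_obs();p=o['tool_pos'];print(p,tool(.5290-p[0],.3211-p[1],o))"
```

```text
time_s: 14.9
tool_pos: [0.5307, 0.322, 0.1157]
tool_rot: [179.8, -0.2, 95.2]
force: [0.1, 0.0, 0.4]
grip_width: 0.0524
grasp_force: 0.0
[0.5307196  0.32197239 0.11570109] [-0.07 -0.18 -0.  ]
```

```bash
python3 -m jog '[{"dp":[-0.05,-0.15,4],"twist":0,"fingers":0.6},{"dp":[-0.05,-0.15,7],"twist":0,"fingers":0.6},{"dp":[-0.05,-0.15,8.9],"twist":0,"fingers":0.6},{"dp":[-0.05,-0.15,8.9],"twist":0,"fingers":0.6},{"dp":[-0.05,-0.15,8.9],"twist":0,"fingers":0.1},{"dp":[-0.05,-0.15,8.9],"twist":0,"fingers":0.1},{"dp":[-0.05,-0.15,8.9],"twist":0,"fingers":0.1},{"dp":[-0.05,-0.15,8.9],"twist":0,"fingers":0.1}]' 25
```

```text
time_s: 15.9
tool_pos: [0.528, 0.3222, 0.0245]
tool_rot: [179.9, -0.1, 95.3]
force: [4.4, 0.4, 2.1]
grip_width: 0.0202
grasp_force: 1.5
```

```bash
python3 -m jog '[{"dp":[0,0,0],"twist":0,"fingers":0.1},{"dp":[0,0,-4],"twist":0,"fingers":0.1},{"dp":[0,0,-9],"twist":0,"fingers":0.1},{"dp":[-4,-0.2,-13.5],"twist":0,"fingers":0.1},{"dp":[-10,-0.6,-13.5],"twist":0,"fingers":0.1},{"dp":[-16,-1.1,-13.5],"twist":0,"fingers":0.1},{"dp":[-22,-1.5,-13.5],"twist":0,"fingers":0.1},{"dp":[-28,-1.9,-13.5],"twist":0,"fingers":0.1}]'
python3 -m jog '[{"dp":[-5,-0.4,0],"twist":0,"fingers":0.1},{"dp":[-9.9,-0.75,0],"twist":0,"fingers":0.1},{"dp":[-9.9,-0.75,0],"twist":0,"fingers":0.1},{"dp":[-9.9,-0.75,4],"twist":0,"fingers":0.1},{"dp":[-9.9,-0.75,5.5],"twist":0,"fingers":0.1},{"dp":[-9.9,-0.75,5.5],"twist":0,"fingers":0.1},{"dp":[-9.9,-0.75,5.5],"twist":0,"fingers":0.1}]'
python3 -c "
from h import *
o=env.get_obs();p=o['tool_pos'];print(p,tool(.5366-p[0],-.0582-p[1],o))"
```

```text
time_s: 16.9
tool_pos: [0.5335, 0.0391, 0.1579]
tool_rot: [-180.0, -0.0, 95.3]
force: [1.8, -0.6, -1.1]
grip_width: 0.0195
grasp_force: 25.0
time_s: 17.77
tool_pos: [0.5367, -0.0579, 0.1045]
tool_rot: [179.9, 0.0, 95.3]
force: [0.2, -0.2, -2.1]
grip_width: 0.0193
grasp_force: 25.2
[ 0.53673385 -0.05793237  0.10446622] [-0.03 -0.02 -0.  ]
```

```bash
python3 -m jog '[{"dp":[0.05,0,2],"twist":0,"fingers":0.1},{"dp":[0.05,0,3.2],"twist":0,"fingers":0.1},{"dp":[0.05,0,3.8],"twist":0,"fingers":0.1},{"dp":[0.05,0,4.3],"twist":0,"fingers":0.1},{"dp":[0.05,0,4.3],"twist":0,"fingers":0.1}]'
```

```text
time_s: 18.4
tool_pos: [0.5359, -0.0577, 0.0605]
tool_rot: [-180.0, 0.0, 95.3]
force: [-0.6, -0.5, -1.2]
grip_width: 0.0191
grasp_force: 25.1
```

Foot is inside the hole with no push back. Lower, release and go to h34's neighbourhood.

```bash
python3 -m jog '[{"dp":[0,0,0.5],"twist":0,"fingers":0.1},{"dp":[0,0,1.0],"twist":0,"fingers":0.1},{"dp":[0,0,1.0],"twist":0,"fingers":0.1},{"dp":[0,0,1.0],"twist":0,"fingers":0.55},{"dp":[0,0,1.0],"twist":0,"fingers":0.55},{"dp":[0,0,-3],"twist":0,"fingers":0.55},{"dp":[0,0,-8],"twist":0,"fingers":0.55},{"dp":[0,0,-14],"twist":0,"fingers":0.55}]'
python3 -m jog '[{"dp":[6,-3,0],"twist":0,"fingers":0.6},{"dp":[12,-5,0],"twist":0,"fingers":0.6},{"dp":[18,-7,0],"twist":0,"fingers":0.6},{"dp":[24,-9,0],"twist":0,"fingers":0.6},{"dp":[27.5,-9,0],"twist":0,"fingers":0.6},{"dp":[27.5,-9,0],"twist":0,"fingers":0.6},{"dp":[27.5,-9,0],"twist":0,"fingers":0.6}]'
python3 - <<'E'
from h import *
np.set_printoptions(precision=4,suppress=True)
c=env.read_camera("wrist");o=env.get_obs();print(o["tool_pos"])
for t in holders(c):print(t);print(tool(*(t[5]-o["tool_pos"][:2]),o))
c=env.read_camera("scene")
for t in tips(c):print(t)
P=cloud(c)
for g in((.5316,-.0044),(.5366,-.0582)):
    q=P[np.hypot(P[...,0]-g[0],P[...,1]-g[1])<.016];print(len(q),np.percentile(q[:,2],[50,90,98,100]))
E
```

```text
time_s: 19.4
tool_pos: [0.5354, -0.0577, 0.2018]
tool_rot: [-180.0, -0.0, 95.3]
force: [1.0, -0.2, 0.4]
grip_width: 0.0475
grasp_force: 0.0
time_s: 20.27
tool_pos: [0.4214, 0.207, 0.2008]
tool_rot: [180.0, 0.0, 95.2]
force: [0.7, -1.0, -0.5]
grip_width: 0.0527
grasp_force: 0.0
[0.4215 0.2065 0.2007]
(array([204. , 119.2]), np.int32(274), array([0.3425, 0.2806, 0.06  ]), 'flange', 743, array([0.3407, 0.2805]), 41.24430567026138, array([0.0229, 0.0242, 0.0255]))
[ 8.09 -7.38 -0.  ]
(array([284.3, 121.1]), np.int32(241), array([0.4202, 0.286 , 0.06  ]), 'flange', 808, array([0.4207, 0.2859]), 41.1330945789814, array([0.023 , 0.0242, 0.0254]))
[ 7.92  0.63 -0.  ]
(array([273. , 203.6]), np.int32(32), array([ 0.5243, -0.0758,  0.06  ]))
(array([287.9, 213.8]), np.int32(33), array([ 0.5187, -0.0191,  0.06  ]))
(array([417.2, 246.3]), np.int32(40), array([0.3458, 0.2823, 0.06  ]))
(array([398. , 263.6]), np.int32(40), array([0.425 , 0.2874, 0.06  ]))
(array([428.5, 306.9]), np.int32(47), array([0.4686, 0.4156, 0.06  ]))
127 [0.0641 0.086  0.0902 0.0908]
118 [0.0657 0.0858 0.0887 0.0911]
```

```bash
python3 -m jog '[{"dp":[4,0.3,2],"twist":0,"fingers":0.6},{"dp":[7.9,0.55,6],"twist":0,"fingers":0.6},{"dp":[7.9,0.55,9],"twist":0,"fingers":0.6},{"dp":[7.9,0.55,9],"twist":0,"fingers":0.6},{"dp":[7.9,0.55,9],"twist":0,"fingers":0.6},{"dp":[7.9,0.55,9],"twist":0,"fingers":0.6}]'; python3 -c "
from h import *
o=env.get_obs();p=o['tool_pos'];print(p,tool(.4207-p[0],.2859-p[1],o))"
```

```text
time_s: 21.12
tool_pos: [0.4205, 0.2871, 0.1123]
tool_rot: [179.9, -0.1, 95.2]
force: [0.5, -0.3, 1.5]
grip_width: 0.0521
grasp_force: 0.0
[0.4204514  0.2870518  0.11234886] [-0.12  0.01 -0.  ]
```

```bash
python3 -m jog '[{"dp":[-0.1,0,4],"twist":0,"fingers":0.6},{"dp":[-0.1,0,7],"twist":0,"fingers":0.6},{"dp":[-0.1,0,8.5],"twist":0,"fingers":0.6},{"dp":[-0.1,0,8.5],"twist":0,"fingers":0.6},{"dp":[-0.1,0,8.5],"twist":0,"fingers":0.1},{"dp":[-0.1,0,8.5],"twist":0,"fingers":0.1},{"dp":[-0.1,0,8.5],"twist":0,"fingers":0.1},{"dp":[-0.1,0,8.5],"twist":0,"fingers":0.1}]' 25
```

```text
time_s: 22.12
tool_pos: [0.4195, 0.2862, 0.026]
tool_rot: [180.0, -0.0, 95.3]
force: [2.2, -0.2, 1.6]
grip_width: 0.0206
grasp_force: 1.2
```

```bash
python3 -m jog '[{"dp":[0,0,0],"twist":0,"fingers":0.1},{"dp":[0,0,-4],"twist":0,"fingers":0.1},{"dp":[0,0,-9],"twist":0,"fingers":0.1},{"dp":[-4,1.4,-13.5],"twist":0,"fingers":0.1},{"dp":[-9.4,3.3,-13.5],"twist":0,"fingers":0.1},{"dp":[-14.8,5.2,-13.5],"twist":0,"fingers":0.1},{"dp":[-20,7,-13.5],"twist":0,"fingers":0.1},{"dp":[-24.6,8.45,-13.5],"twist":0,"fingers":0.1}]'
python3 -m jog '[{"dp":[0,0,0],"twist":0,"fingers":0.1},{"dp":[0,0,3],"twist":0,"fingers":0.1},{"dp":[0,0,5.5],"twist":0,"fingers":0.1},{"dp":[0,0,5.5],"twist":0,"fingers":0.1},{"dp":[0,0,5.5],"twist":0,"fingers":0.1}]'
python3 -c "
from h import *
o=env.get_obs();p=o['tool_pos'];print(p,tool(.5266-p[0],.0494-p[1],o))"
```

```text
time_s: 23.12
tool_pos: [0.5262, 0.0467, 0.1603]
tool_rot: [-180.0, -0.0, 95.2]
force: [0.1, 0.2, -1.3]
grip_width: 0.0198
grasp_force: 24.9
time_s: 23.75
tool_pos: [0.5264, 0.0494, 0.1063]
tool_rot: [180.0, -0.0, 95.3]
force: [-0.7, -0.2, -2.4]
grip_width: 0.0193
grasp_force: 24.9
[0.52636352 0.04941216 0.10626672] [-0.    0.02  0.  ]
```

```bash
python3 -m jog '[{"dp":[0,0,2],"twist":0,"fingers":0.1},{"dp":[0,0,3.2],"twist":0,"fingers":0.1},{"dp":[0,0,3.9],"twist":0,"fingers":0.1},{"dp":[0,0,4.4],"twist":0,"fingers":0.1},{"dp":[0,0,4.4],"twist":0,"fingers":0.1}]'
```

```text
time_s: 24.38
tool_pos: [0.5261, 0.0489, 0.0615]
tool_rot: [-180.0, 0.0, 95.3]
force: [-0.7, 0.7, -1.1]
grip_width: 0.0193
grasp_force: 24.9
```

```bash
python3 -m jog '[{"dp":[0,0,0.5],"twist":0,"fingers":0.1},{"dp":[0,0,1.0],"twist":0,"fingers":0.1},{"dp":[0,0,1.0],"twist":0,"fingers":0.1},{"dp":[0,0,1.0],"twist":0,"fingers":0.55},{"dp":[0,0,1.0],"twist":0,"fingers":0.55},{"dp":[0,0,-3],"twist":0,"fingers":0.55},{"dp":[0,0,-8],"twist":0,"fingers":0.55},{"dp":[0,0,-14],"twist":0,"fingers":0.55}]'
python3 -m jog '[{"dp":[6,-1,0],"twist":0,"fingers":0.6},{"dp":[12,-2,0],"twist":0,"fingers":0.6},{"dp":[18,-3,0],"twist":0,"fingers":0.6},{"dp":[24,-3.5,0],"twist":0,"fingers":0.6},{"dp":[28.5,-3.5,0],"twist":0,"fingers":0.6},{"dp":[28.5,-3.5,0],"twist":0,"fingers":0.6},{"dp":[28.5,-3.5,0],"twist":0,"fingers":0.6}]'
python3 - <<'E'
from h import *
np.set_printoptions(precision=4,suppress=True)
c=env.read_camera("wrist");o=env.get_obs();print(o["tool_pos"])
for t in holders(c):print(t);print(tool(*(t[5]-o["tool_pos"][:2]),o))
c=env.read_camera("scene")
for t in tips(c):print(t)
E
```

```text
time_s: 25.38
tool_pos: [0.5254, 0.0487, 0.2028]
tool_rot: [-179.9, 0.0, 95.3]
force: [0.9, 1.2, -0.3]
grip_width: 0.0476
grasp_force: 0.0
time_s: 26.25
tool_pos: [0.4653, 0.3285, 0.2016]
tool_rot: [180.0, 0.1, 95.3]
force: [0.3, -0.6, -0.3]
grip_width: 0.0524
grasp_force: 0.0
[0.4656 0.3279 0.2017]
(array([284.3, 113.7]), np.int32(248), array([0.4634, 0.4144, 0.06  ]), 'flange', 410, array([0.4637, 0.4148]), 33.36310014128685, array([0.0229, 0.0242, 0.0255]))
[ 8.67  0.6  -0.01]
(array([159.5, 227.2]), np.int32(109), array([0.3424, 0.2876, 0.06  ]), 'flange', 487, array([0.341 , 0.2807]), 41.39500483870506, array([0.0228, 0.0242, 0.0258]))
[ -3.58 -12.84  -0.  ]
(array([273. , 203.6]), np.int32(32), array([ 0.5243, -0.0758,  0.06  ]))
(array([287.9, 213.8]), np.int32(33), array([ 0.5187, -0.0191,  0.06  ]))
(array([302.3, 223.9]), np.int32(34), array([0.5143, 0.0345, 0.06  ]))
(array([417.4, 246.2]), np.int32(36), array([0.3452, 0.2827, 0.06  ]))
(array([428.6, 306.9]), np.int32(48), array([0.4684, 0.4156, 0.06  ]))
```

```bash
python3 -m jog '[{"dp":[4,0.3,2],"twist":0,"fingers":0.6},{"dp":[8.6,0.5,6],"twist":0,"fingers":0.6},{"dp":[8.6,0.5,9],"twist":0,"fingers":0.6},{"dp":[8.6,0.5,9],"twist":0,"fingers":0.6},{"dp":[8.6,0.5,9],"twist":0,"fingers":0.6},{"dp":[8.6,0.5,9],"twist":0,"fingers":0.6}]'; python3 -c "
from h import *
o=env.get_obs();p=o['tool_pos'];print(p,tool(.4637-p[0],.4147-p[1],o))"
```

```text
time_s: 27.1
tool_pos: [0.4635, 0.4154, 0.1138]
tool_rot: [179.8, -0.1, 95.2]
force: [-0.5, -0.5, -0.0]
grip_width: 0.0522
grasp_force: 0.0
[0.46348967 0.4153762  0.11383139] [-0.07  0.01 -0.  ]
```

```bash
python3 -m jog '[{"dp":[-0.1,0,4],"twist":0,"fingers":0.6},{"dp":[-0.1,0,7],"twist":0,"fingers":0.6},{"dp":[-0.1,0,8.65],"twist":0,"fingers":0.6},{"dp":[-0.1,0,8.65],"twist":0,"fingers":0.6},{"dp":[-0.1,0,8.65],"twist":0,"fingers":0.1},{"dp":[-0.1,0,8.65],"twist":0,"fingers":0.1},{"dp":[-0.1,0,8.65],"twist":0,"fingers":0.1},{"dp":[-0.1,0,8.65],"twist":0,"fingers":0.1}]' 25
```

```text
time_s: 28.1
tool_pos: [0.4624, 0.4147, 0.0255]
tool_rot: [180.0, -0.0, 95.3]
force: [1.7, 0.7, -0.1]
grip_width: 0.0199
grasp_force: 2.8
```

```bash
python3 -m jog '[{"dp":[0,0,0],"twist":0,"fingers":0.1},{"dp":[0,0,-4],"twist":0,"fingers":0.1},{"dp":[0,0,-9],"twist":0,"fingers":0.1},{"dp":[-4,0.5,-13.5],"twist":0,"fingers":0.1},{"dp":[-9.6,1.1,-13.5],"twist":0,"fingers":0.1},{"dp":[-15.2,1.8,-13.5],"twist":0,"fingers":0.1},{"dp":[-18.5,2.1,-13.5],"twist":0,"fingers":0.1},{"dp":[-18.5,2.1,-13.5],"twist":0,"fingers":0.1}]'
python3 - <<'E'
from h import *
np.set_printoptions(precision=4,suppress=True)
np.seterr(all='ignore')
o=env.get_obs();p=o['tool_pos'];print(p,tool(.5166-p[0],.1569-p[1],o))
c=env.read_camera("wrist")
print(holes(c,[np.array([.5166,.1569])]))
E
```

```text
time_s: 29.1
tool_pos: [0.5008, 0.2282, 0.1601]
tool_rot: [-180.0, 0.0, 94.9]
force: [0.4, 1.2, -1.5]
grip_width: 0.019
grasp_force: 24.8
[0.5008 0.2282 0.1601] [-7.24  0.96  0.01]
[(array([0.1431, 0.0404]), np.float64(795.4325862114629), array([296., 284.]), 1)]
```

```bash
python3 -m jog '[{"dp":[-4,0.5,0],"twist":0,"fingers":0.1},{"dp":[-7.5,0.9,1],"twist":0,"fingers":0.1},{"dp":[-7.5,0.9,4],"twist":0,"fingers":0.1},{"dp":[-7.5,0.9,5.5],"twist":0,"fingers":0.1},{"dp":[-7.5,0.9,5.5],"twist":0,"fingers":0.1},{"dp":[-7.5,0.9,5.5],"twist":0,"fingers":0.1}]'
python3 -c "
from h import *
o=env.get_obs();p=o['tool_pos'];print(p,tool(.5166-p[0],.1569-p[1],o))"
```

```text
time_s: 29.9
tool_pos: [0.5163, 0.1595, 0.1058]
tool_rot: [179.9, -0.0, 95.4]
force: [0.2, 0.1, -2.1]
grip_width: 0.0196
grasp_force: 24.8
[0.51630592 0.15950672 0.10575394] [-0.26  0.   -0.  ]
```

```bash
python3 -m jog '[{"dp":[-0.25,0,2],"twist":0,"fingers":0.1},{"dp":[-0.25,0,3],"twist":0,"fingers":0.1},{"dp":[-0.25,0,3.3],"twist":0,"fingers":0.1},{"dp":[-0.25,0,3.8],"twist":0,"fingers":0.1},{"dp":[-0.25,0,4.4],"twist":0,"fingers":0.1},{"dp":[-0.25,0,4.4],"twist":0,"fingers":0.1}]'
```

```text
time_s: 30.65
tool_pos: [0.5158, 0.1558, 0.0607]
tool_rot: [-180.0, 0.0, 95.3]
force: [0.2, -0.6, -1.1]
grip_width: 0.0197
grasp_force: 24.8
```

```bash
python3 -m jog '[{"dp":[0,0,0.5],"twist":0,"fingers":0.1},{"dp":[0,0,1.0],"twist":0,"fingers":0.1},{"dp":[0,0,1.0],"twist":0,"fingers":0.1},{"dp":[0,0,1.0],"twist":0,"fingers":0.55},{"dp":[0,0,1.0],"twist":0,"fingers":0.55},{"dp":[0,0,-3],"twist":0,"fingers":0.55},{"dp":[0,0,-9],"twist":0,"fingers":0.55},{"dp":[0,0,-15],"twist":0,"fingers":0.55}]'
python3 -m jog '[{"dp":[-6,0,0],"twist":0,"fingers":0.52},{"dp":[-12,0,0],"twist":0,"fingers":0.52},{"dp":[-18,0,-2],"twist":0,"fingers":0.52},{"dp":[-24,0,-4],"twist":0,"fingers":0.52},{"dp":[-30,-0.5,-4],"twist":0,"fingers":0.52},{"dp":[-35,-1,-4],"twist":0,"fingers":0.52},{"dp":[-35,-1,-4],"twist":0,"fingers":0.52},{"dp":[-35,-1,-4],"twist":0,"fingers":0.52}]'
python3 - <<'E'
from h import *
np.set_printoptions(precision=4,suppress=True)
c=env.read_camera("wrist");cv2.imwrite("pics/w5.png",c["pixels"]);o=env.get_obs();print(o["tool_pos"])
P=cloud(c);m0=np.array([.5266,.0494])
for k,n in((2,26),(0,34),(-1,38),(-2,42)):
    g=m0+.054*k*Y;q=P[(np.hypot(P[...,0]-g[0],P[...,1]-g[1])<.027)&(P[...,2]>.0462)&(P[...,2]<.058)]
    z=P[np.hypot(P[...,0]-g[0],P[...,1]-g[1])<.012][:,2]
    print(n,g,len(q),np.median(q[:,2]),cv2.minEnclosingCircle(q[:,:2].astype(np.float32)),np.percentile(z,99))
for t in tips(env.read_camera("scene")):print(t)
k=(c["pixels"].max(-1)<60)&(P[...,2]>.083)&(P[...,2]<.096)&(abs(P[...,0]-.494)<.03)&(abs(P[...,1]+.142)<.03)
q=P[k];print(len(q),q[:,2].mean(),cv2.minEnclosingCircle(q[:,:2].astype(np.float32)) if len(q) else 0)
E
```

```text
time_s: 31.65
tool_pos: [0.5159, 0.1557, 0.2129]
tool_rot: [180.0, -0.0, 95.3]
force: [-0.3, 0.8, -0.0]
grip_width: 0.047
grasp_force: 0.0
time_s: 32.65
tool_pos: [0.5386, -0.1928, 0.251]
tool_rot: [180.0, -0.1, 95.3]
force: [0.7, 0.3, 0.0]
grip_width: 0.0449
grasp_force: 0.0
[ 0.5388 -0.1919  0.2509]
  return _methods._mean(a, axis=axis, dtype=dtype,
  ret = ret.dtype.type(ret / rcount)
Traceback (most recent call last):
IndexError: index -1 is out of bounds for axis 0 with size 0
```

View pics/w5.png

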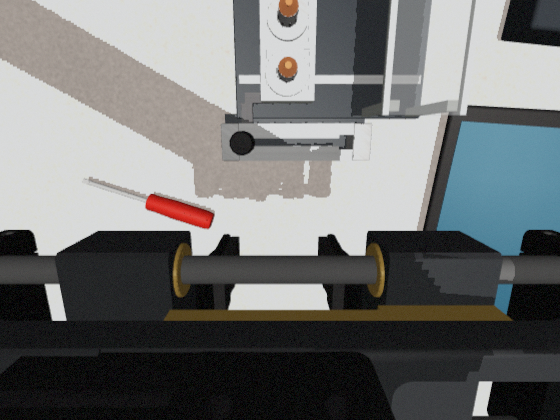

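Holders 42 and 38 sit at (288,70) and (288,10), the knob at (241,143). I need to shift left to see the rest of the row.

```bash
python3 -m jog '[{"dp":[6,0,0],"twist":0,"fingers":0.52},{"dp":[12,0,-2],"twist":0,"fingers":0.52},{"dp":[13,0,-4],"twist":0,"fingers":0.52},{"dp":[13,0,-4],"twist":0,"fingers":0.52},{"dp":[13,0,-4],"twist":0,"fingers":0.52}]'
python3 - <<'E'
from h import *
np.set_printoptions(precision=4,suppress=True)
c=env.read_camera("wrist");cv2.imwrite("pics/w6.png",c["pixels"]);o=env.get_obs();print(o["tool_pos"])
P=cloud(c);m0=np.array([.5266,.0494])
for k,n in((2,26),(0,34),(-1,38),(-2,42)):
    g=m0+.054*k*Y;q=P[(np.hypot(P[...,0]-g[0],P[...,1]-g[1])<.027)&(P[...,2]>.0470)&(P[...,2]<.058)]
    z=P[np.hypot(P[...,0]-g[0],P[...,1]-g[1])<.012][:,2]
    if len(q)*len(z): print(n,g,len(q),np.median(q[:,2]),cv2.minEnclosingCircle(q[:,:2].astype(np.float32)),np.percentile(z,99))
for t in tips(env.read_camera("scene")):print(t)
E
```

```text
time_s: 33.33
tool_pos: [0.5261, -0.0644, 0.2904]
tool_rot: [-180.0, 0.0, 95.3]
force: [0.1, -0.6, -1.1]
grip_width: 0.045
grasp_force: 0.0
[ 0.526  -0.0649  0.2902]
26 [0.5166 0.1569] 296 0.04923747853254004 ((0.5153075456619263, 0.146856427192688), 0.020094867795705795) 0.07566450862612144
34 [0.5266 0.0494] 601 0.04920575031235126 ((0.5252321362495422, 0.04966036602854729), 0.026026111096143723) 0.08983608174559933
38 [ 0.5316 -0.0044] 723 0.04923470594967507 ((0.5308634042739868, -0.004070803988724947), 0.02615414932370186) 0.09013734579962969
42 [ 0.5366 -0.0581] 776 0.04926888351508438 ((0.5356742739677429, -0.060052886605262756), 0.025688719004392624) 0.33840933722923067
(array([273.2, 203.7]), np.int32(31), array([ 0.5243, -0.075 ,  0.06  ]))
(array([287.8, 213.9]), np.int32(31), array([ 0.5192, -0.0189,  0.06  ]))
(array([302.3, 223.9]), np.int32(34), array([0.5143, 0.0345, 0.06  ]))
(array([333.8, 245.9]), np.int32(37), array([0.5043, 0.1439, 0.06  ]))
(array([417.2, 246.3]), np.int32(40), array([0.3458, 0.2823, 0.06  ]))
```

View pics/w6.png

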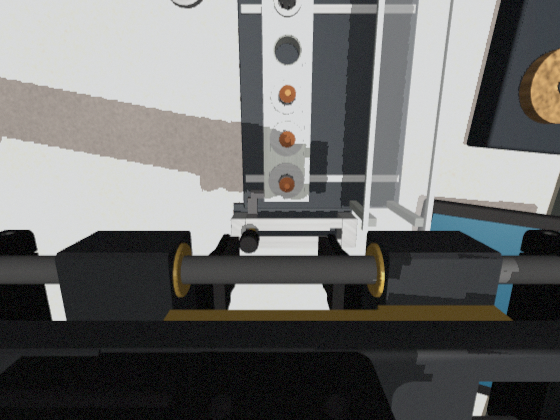

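All four holders are seated: flange tops measure 0.0492 m, at (287,93), (287,139), (287,183) and (288,0). The hole at (287,50) is empty because h30 is absent. Back to the knob at (249,240).

```bash
python3 -m jog '[{"dp":[-4,-2,3],"twist":0,"fingers":0.52},{"dp":[-7.3,-3.9,8],"twist":0,"fingers":0.52},{"dp":[-7.3,-3.9,13],"twist":0,"fingers":0.52},{"dp":[-7.3,-3.9,15],"twist":0,"fingers":0.52},{"dp":[-7.3,-3.9,15],"twist":0,"fingers":0.52},{"dp":[-7.3,-3.9,15],"twist":0,"fingers":0.52}]'
python3 -c "
from h import *
o=env.get_obs();p=o['tool_pos'];print(p,tool(.4942-p[0],-.1412-p[1],o))"
```

```text
time_s: 34.17
tool_pos: [0.4948, -0.1411, 0.1418]
tool_rot: [179.9, 0.0, 95.2]
force: [1.0, 0.2, 0.0]
grip_width: 0.045
grasp_force: 0.0
[ 0.49482851 -0.14106691  0.14180145] [-0.01 -0.06 -0.  ]
```

```bash
python3 -m jog '[{"dp":[0,0,3],"twist":0,"fingers":0.52},{"dp":[0,0,5.5],"twist":0,"fingers":0.52},{"dp":[0,0,7.4],"twist":0,"fingers":0.52},{"dp":[0,0,7.4],"twist":0,"fingers":0.2},{"dp":[0,0,7.4],"twist":0,"fingers":0.2},{"dp":[0,0,7.4],"twist":0,"fingers":0.2},{"dp":[0,0,7.4],"twist":0,"fingers":0.2}]' 40
python3 -m jog '[{"dp":[0,0,0.5],"twist":0,"fingers":0.2},{"dp":[0,0,1.05],"twist":0,"fingers":0.2},{"dp":[0,0,1.05],"twist":0,"fingers":0.2},{"dp":[0,1,1.05],"twist":0,"fingers":0.2},{"dp":[0,2,1.05],"twist":0,"fingers":0.2},{"dp":[0,2,1.05],"twist":0,"fingers":0.2}]'
```

```text
time_s: 35.05
tool_pos: [0.4948, -0.1406, 0.068]
tool_rot: [179.9, -0.0, 95.3]
force: [-1.6, -1.2, 3.3]
grip_width: 0.0254
grasp_force: 40.0
time_s: 35.8
tool_pos: [0.517, -0.1386, 0.0579]
tool_rot: [179.7, 0.1, 95.3]
force: [-0.3, 0.0, 8.3]
grip_width: 0.0252
grasp_force: 40.0
```

```bash
python3 -m jog '[{"dp":[0,1.5,0],"twist":0,"fingers":0.2},{"dp":[0,3.2,0],"twist":0,"fingers":0.2},{"dp":[0,5,0],"twist":0,"fingers":0.2},{"dp":[0,6.8,0],"twist":0,"fingers":0.2},{"dp":[0,8.4,0],"twist":0,"fingers":0.2},{"dp":[0,9.4,0],"twist":0,"fingers":0.2},{"dp":[0,9.8,0],"twist":0,"fingers":0.2},{"dp":[0,9.8,0],"twist":0,"fingers":0.2}]'
```

```text
time_s: 36.8
tool_pos: [0.6136, -0.1296, 0.0578]
tool_rot: [179.8, 0.0, 95.3]
force: [-1.7, 0.2, 8.6]
grip_width: 0.0247
grasp_force: 40.0
```

```bash
python3 -m jog '[{"dp":[0,0.1,0],"twist":0,"fingers":0.2},{"dp":[0,0.1,0],"twist":0,"fingers":0.2},{"dp":[0,0.1,-0.5],"twist":0,"fingers":0.2},{"dp":[0,0.1,-1.05],"twist":0,"fingers":0.2},{"dp":[0,0.1,-1.05],"twist":0,"fingers":0.2},{"dp":[0,0.1,-1.05],"twist":0,"fingers":0.52},{"dp":[0,0.1,-1.05],"twist":0,"fingers":0.52}]'
python3 -m jog '[{"dp":[0,0,-4],"twist":0,"fingers":0.52},{"dp":[0,0,-9],"twist":0,"fingers":0.52},{"dp":[-4,-3,-14],"twist":0,"fingers":0.52},{"dp":[-9,-6,-16],"twist":0,"fingers":0.52},{"dp":[-9,-6,-16],"twist":0,"fingers":0.52},{"dp":[-9,-6,-16],"twist":0,"fingers":0.52}]'
python3 - <<'E'
from h import *
np.set_printoptions(precision=4,suppress=True)
c=env.read_camera("wrist");P=cloud(c);o=env.get_obs();print(o["tool_pos"],o["force"])
k=(c["pixels"].max(-1)<60)&(P[...,2]>.06)&(P[...,2]<.096)&(abs(P[...,0]-.614)<.03)&(abs(P[...,1]+.13)<.03)
q=P[k];print(len(q),np.percentile(q[:,2],[50,90]),cv2.minEnclosingCircle(q[q[:,2]>.078][:,:2].astype(np.float32)))
s=env.read_camera("scene");
for t in tips(s):print(t)
a=s["pixels"][160:320,200:370];b=env.read_camera("side")["pixels"][120:260,210:350]
cv2.imwrite("pics/end.png",np.hstack([cv2.resize(a,(400,400)),cv2.resize(b,(400,400))]))
E
```

```text
time_s: 37.67
tool_pos: [0.6123, -0.129, 0.0662]
tool_rot: [-179.9, -0.0, 95.3]
force: [-0.6, -0.3, -0.8]
grip_width: 0.038
grasp_force: 0.0
time_s: 38.42
tool_pos: [0.5611, -0.2246, 0.2267]
tool_rot: [180.0, -0.1, 95.2]
force: [0.8, 0.2, -1.0]
grip_width: 0.0457
grasp_force: 0.0
[ 0.5615 -0.2232  0.226 ] [ 1.0486  0.2943 -0.0833]
209 [0.0879 0.0903] ((0.612602710723877, -0.12832072377204895), 0.012733961455523968)
(array([417.2, 246.3]), np.int32(40), array([0.3458, 0.2823, 0.06  ]))
```

View pics/end.png

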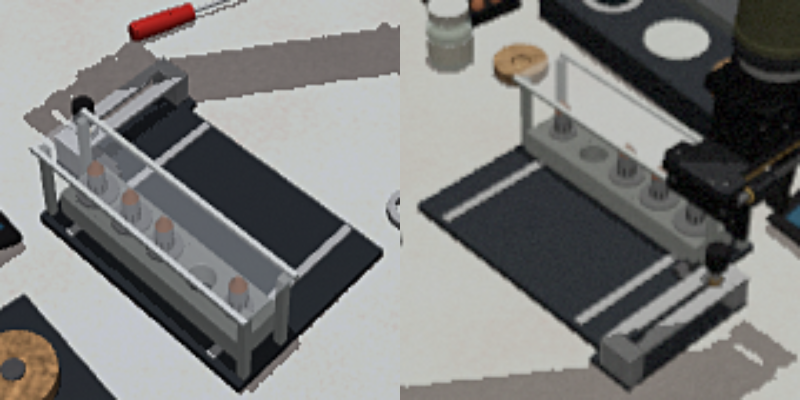

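Both crops show the magazine fully under the guard with four upright holders and the knob up (top at z≈0.090). The gripper is clear.

```bash
python3 -c "
from cell import env
print(env.sign_off())"
```

```text
the job is handed in; nothing more can be done
None
```

The job is handed in: all four holders on the bench (26, 34, 38 and 42 mm; there was no 30 mm one) are fully home in their own holes, and the magazine is back under the guard with the pin up in the rear index hole, by the last camera check; sign-off returned no verdict.

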